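# Try the new lid stay

## Task

A folding stay has just been fitted to the green tool chest and wants trying out. Lift the lid by its black front bar until the stay goes straight and locks, and let go so that the lid stands on its own for at least a second. Then push the red pin at the stay's knuckle downward to break the stay, and let the lid come down until it is fully closed.

Things in the scene. Friction and masses are not known exactly. Their poses are not given: they have to be found in the camera images.
- lid_bar (a point): Middle of the level black bar handle (12 mm round, 90 mm free between its steel arms) on the front of the green lid; turns with the lid and may turn in the grip. y axis along the bar; lid closed: x axis points level to the chest, bar 106 mm above the table, 42 mm in front of the front wall. Hinge line: parallel to the bar, 197 mm along x and 6 mm below. Raised, the bar is about 0.28 m high.
- lid (a joint): Lid angle (rad): 0 closed, about 1.12 standing on the locked stay, 1.14 pulled taut, where it stops. Lid about 0.7 kg, 200 wide, 155 deep, 12 mm thick, on a fixed chest 155 deep, 200 wide, 100 mm high. The hinge is damped: let go with the stay unlocked, the lid sinks shut by itself in about 2 s.
- stay_pin (a point): Middle of the red pin (18 mm round, 50 mm long, level, parallel to the bar) on the stay's knuckle, on the chest's left side as seen from the robot, 46 mm outside the side wall and the lid's edge. Locked: about 120 mm high; a light push of 15 to 30 mm breaks the stay; the pin yields 2 parts down, 1 toward the hinge. The lid then swings down beside it: keep the gripper outside the lid's width.
- stay (a joint): Angle of the stay's lower link, which carries the pin (rad): 0 folded (lid closed), 1.67 stay straight, 1.77 locked on its stop just past straight. Its weighted tail takes it over once the lid is pulled up taut (a firm pull, 10 to 15 N) and let go. Below 1.67 it is not locked.

How it is judged:
On the way:
1. the lid stands up on its locked stay, untouched by the gripper (value of joint stay above 1.7 rad and value of joint lid above 1 rad and contact force between the fingers and anything else below 0.2 N), for 0.5 s.
At the end, for the whole second after the job is handed in: The lid is fully closed again (its joint below 0.04 rad) and at rest, after having stood by itself on the locked stay (value of joint lid below 0.04 rad and velocity of joint lid between -0.05 and 0.05 rad/s); the robot touches nothing.
It also fails if it takes over 51 s, if anything falls off the work surface, if the arm or the gripper's body presses on something with over 40 N, if the wrist force passes 120 N, or if a joint passes its speed limit or range.

## Robot

A 6-joint arm with a two-finger parallel gripper is mounted at the origin on a cart in front of the work surface, level with it; the furniture and walls round the work are solid. World frame = base frame: x ahead of the robot, y to its left, z up, the work surface at z = 0. Lengths are in m, angles in rad, forces in N, time in s.
With the tool pointing down it reaches from about 0.325 to 0.775 m from the base axis. Payload 5.5 kg.
Tool frame: the origin (TCP) lies on the centre line of the jaws, within the pads' length; the fingertips stand 25 mm ahead of it and the grasp point (between the pads) lies 6 mm ahead of it; z points along the fingers, y is the line along which they close (so a half turn about z gives the same grasp; the last joint's range is limited). The gripper opens to 88 mm and grips with 3 to 60 N. Pads are 20 mm wide; open, the fingers measure 115 mm over their backs; the gripper's body (75 mm by 178 mm) begins 61 mm behind the grasp point.
Start: joints at [1.076, 0.091, 1.231, -0, 1.82, -0.057], TCP at [0.254, 0.543, 0.248] pointing down, gripper open.
Joint ranges: [-2.87, 2.87], [-0.86, 2.18], [0.17, 2.46], [-1.51, 4.65], [0.06, 2.69], [-2.65, 2.65]. Speed limits (rad/s): [2.57, 2.57, 3.01, 3.14, 3.14, 3.14].

## Interface

Orientations are given as [roll, pitch, yaw] about the fixed x, y, z axes, in that order (R = Rz(yaw) Ry(pitch) Rx(roll)).
In Python, from rig import robot gives the robot as it stands.
- The arm moves only by the shell command python3 -m crank 'ROWS'. ROWS is JSON, a list of rows, each a list of 3 entries, a list of its own where there are three numbers: the shift along the tool's x, y, z in mm, then the turn, a rotation vector about the tool's x, y, z in rad, then the opening, from -1 (shut) to 1 (fully open), so that 0 is half open. A call has 1 to 8 rows; each row shifts and turns the commanded pose from where the row before left it, along the tool's axes as they then stand; what a row does not reach is not made up. A row lasts 1/8 s, in which the tool goes at most 62.5 mm and 10.7 degrees, less where a joint would pass 70% of its speed; a pose out of reach is approached as far as the arm can. A call with a gripper value outside its range is refused whole. The fingers move at their own pace and stop on an object; the grip force is fixed at half the most. Time passes only in rows, so rows that do not move let the fingers close. It gives the time, the measured TCP pose, the force, the opening and the grip force at its end, in the units of the state.
- robot.read_state(): the state, without advancing time (a new reading comes with each control period).
- robot.capture(name): name is "scene" or "top" or "wrist"; returns (picture, depth): 480x640x3 uint8, blue, green, red; 480x640 float32, m along the optical axis (not along the pixel's ray), 0 where there is no reading.
- robot.get_calibration(name): a dict with "fx", "fy", "cx", "cy" (pixels), "D" ([k1, k2, p1, p2, k3] as OpenCV has them; the pictures are not rectified), "R" (3x3) and "t" (3): a world point X has camera coordinates R X + t; the wrist camera has in their place "mount" (4x4, takes a point from camera to tool coordinates, whose origin is the TCP and whose axes are the flange's). Camera axes: x right, y down, z forward; pixel columns grow to the right and rows downward; lengths in m; the calibration is good to about 2 mm. A picture is of the moment at which its call begins: read the wrist's pose just before it. get_calibration takes no time and is no camera call.
- robot.finish_job(): hands the job in; it is judged then, once.
The state is a dict: "t": time; "joints": joint angles; "joint_velocities": joint speeds; "effort": joint torques, N m; "tcp_pos": TCP position; "tcp_rot": TCP orientation; "force": force on the tool from outside, world axes, zero at the start; "torque": the same for the moment, N m; "gripper_width": finger opening in m; "gripper_force": force on a finger pad.
Only numpy, scipy, OpenCV 4.12 (cv2) and the standard library are available. Lean on these libraries where they do the work, as an engineer would, in place of code of your own. Each camera call takes 0.05 s, during which the arm holds its last target. There are 200 camera calls.

## Working session

There is one attempt and no reset: what is moved stays moved. The work goes in short steps, Python scripts to look and compute and a shell command to move; the robot and the scene stay as the last step left them, time stands still between calls to the robot, and variables do not carry over. Pictures are saved under pics/ and viewed, at most 10 in all, crops included, and the job is handed in when it is done.

```bash
mkdir -p pics; ls; python3 - <<'E'
from rig import robot
import cv2
s=robot.read_state(); print(s)
for n in("scene","top"):
    im,d=robot.capture(n); cv2.imwrite(f"pics/{n}0.png",im)
    import numpy as np; np.save(f"pics/{n}0.npy",d)
    print(n,robot.get_calibration(n))
print(robot.get_calibration("wrist"))
E
```

```text
pics
{'t': 0.0, 'joints': array([ 1.07631704e+00,  9.18378787e-02,  1.23184824e+00, -6.05510381e-06,
        1.81981729e+00, -5.66882849e-02]), 'joint_velocities': array([ 0.00127082, -0.00053125, -0.00104955, -0.00112593, -0.00058238,
       -0.00034516]), 'effort': array([-2.27271987e-03, -4.46456444e+01, -4.06437886e+01,  6.95956126e-02,
        2.93441559e-02, -8.48268382e-05]), 'tcp_pos': array([0.254243  , 0.54319701, 0.24654067]), 'tcp_rot': array([-3.13968464e+00, -1.02397212e-04,  2.70380007e+00]), 'force': array([ 0.41535456, -0.11485254, -0.37968567]), 'torque': array([-0.00994176, -0.03190847, -0.01078121]), 'gripper_force': 0.0, 'gripper_width': 0.08779159772121026}
scene {'fx': 607.6515979310481, 'fy': 607.6515979310481, 'cx': 323.685771367646, 'cy': 250.547514228355, 'D': array([-0.04420924,  0.        ,  0.        ,  0.        ,  0.        ]), 'R': array([[-0.57343735, -0.81913128, -0.01391232],
       [-0.60474202,  0.43468713, -0.66733364],
       [ 0.55268137, -0.37426067, -0.74462894]]), 't': array([0.22682611, 0.46645153, 0.55133256])}
top {'fx': 473.446079551284
[... 199 characters left out ...]
  0.01541182],
       [-0.98402484, -0.00433596, -0.17797839],
       [ 0.17802384, -0.01487759, -0.9839137 ]]), 't': array([-0.15363109,  0.58096901,  0.86650776])}
{'fx': 403.55006044683927, 'fy': 403.55006044683927, 'cx': 318.25575356869666, 'cy': 235.86419910161982, 'D': array([-0.05774623,  0.        ,  0.        ,  0.        ,  0.        ]), 'mount': array([[-3.77512110e-04, -9.51938989e-01, -3.06287477e-01,
         8.43923613e-02],
       [ 9.99999928e-01, -3.52260922e-04, -1.37717600e-04,
         3.34671674e-05],
       [ 2.32056435e-05, -3.06287507e-01,  9.51939054e-01,
        -1.35350468e-01],
       [ 0.00000000e+00,  0.00000000e+00,  0.00000000e+00,
         1.00000000e+00]])}
```

View pics/scene0.png

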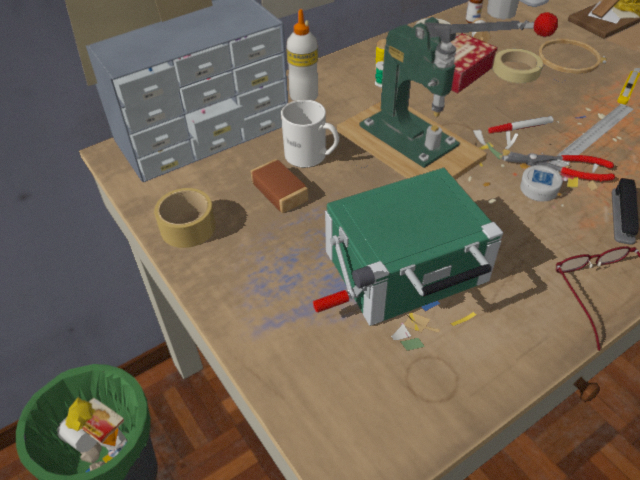

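View pics/top0.png

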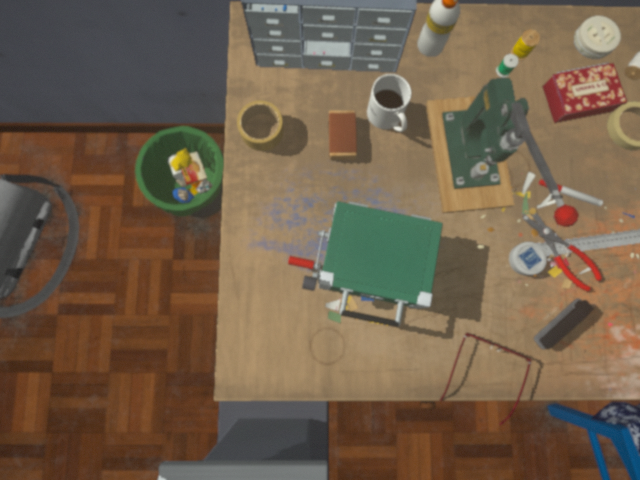

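The scene view shows the bar running from about (427,288) to (490,269) and the red pin at (315,305)–(348,296). In the top view the bar runs from (342,314) to (404,323) and the pin is at (290,261)–(313,266). I'll enlarge both.

```bash
python3 - <<'E'
import cv2,numpy as np
a=cv2.imread("pics/scene0.png")[240:330,300:510]; b=cv2.imread("pics/top0.png")[245:335,280:440]
a=cv2.resize(a,None,fx=3.8,fy=3.8,interpolation=cv2.INTER_CUBIC)[:300,:798];b=cv2.resize(b,None,fx=3.3,fy=3.3,interpolation=cv2.INTER_CUBIC)[:298]
o=np.zeros((600,800,3),np.uint8);o[:a.shape[0],:a.shape[1]]=a;o[300:300+b.shape[0],:b.shape[1]]=b
cv2.imwrite("pics/c0.png",o)
E
```

```text
(no output)
```

View pics/c0.png

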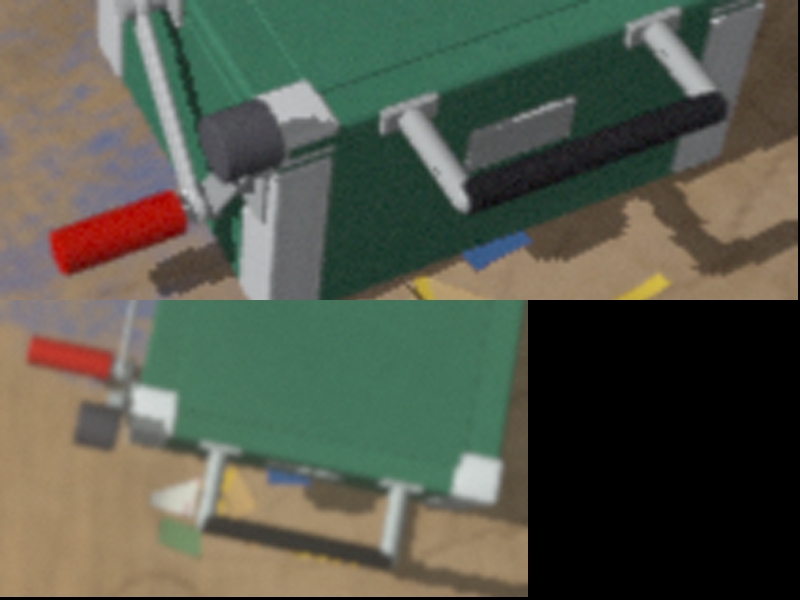

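```bash
cat > h.py <<'E'
import numpy as np,cv2
from rig import robot
def P(n):
    c=robot.get_calibration(n);K=np.array([[c['fx'],0,c['cx']],[0,c['fy'],c['cy']],[0,0,1.]])
    return K,c['D'],np.c_[c['R'],c['t']]
def tri(a,b):
    (K1,D1,M1),(K2,D2,M2)=P("scene"),P("top")
    u=lambda p,K,D:cv2.undistortPoints(np.array(p,float).reshape(-1,1,2),K,D).reshape(-1,2).T
    X=cv2.triangulatePoints(M1,M2,u(a,K1,D1),u(b,K2,D2));X=(X[:3]/X[3]).T
    for n,q in(("scene",a),("top",b)):
        K,D,M=P(n);p=cv2.projectPoints(X,M[:,:3],M[:,3],K,D)[0].reshape(-1,2);print(n,"reproj",np.round(p-q,1).tolist())
    return X
E
python3 - <<'E'
from h import *
X=tri([(423.7,290.5),(489.5,267.9),(315.8,305.8),(348.2,296.1)],[(342.7,312.3),(397.6,323.2),(289.1,260.2),(313.9,264.1)])
print(X.round(4))
for i in(0,2):
    d=X[i+1]-X[i];print(np.linalg.norm(d),np.degrees(np.arctan2(d[1],d[0])),(X[i]+X[i+1])/2)
E
```

```text
scene reproj [[0.1, 0.0], [-0.6, -0.1], [0.3, 0.0], [-0.6, -0.1]]
top reproj [[-0.0, -0.0], [0.3, 0.4], [-0.1, -0.1], [0.3, 0.3]]
[[ 0.4352 -0.1873  0.1052]
 [ 0.4155 -0.2863  0.1013]
 [ 0.5371 -0.0867  0.0396]
 [ 0.5295 -0.1361  0.0329]]
0.100943797724635 -101.28464492704634 [ 0.42535882 -0.23679906  0.10323033]
0.050413205223455174 -98.72624677963012 [ 0.53330891 -0.11143131  0.0362565 ]
```

```bash
python3 - <<'E'
from h import *
im=cv2.imread("pics/top0.png");h=cv2.cvtColor(im,cv2.COLOR_BGR2HSV)
m=cv2.inRange(h,(70,90,50),(95,255,255));m[:190]=0;m[320:]=0;m[:,:310]=0;m[:,455:]=0
n,l,st,_=cv2.connectedComponentsWithStats(m);k=1+st[1:,4].argmax()
p=np.argwhere(l==k)[:,::-1].astype(float)
K,D,M=P("top");u=cv2.undistortPoints(p.reshape(-1,1,2),K,D).reshape(-1,2)
R,t=M[:,:3],M[:,3];d=np.c_[u,np.ones(len(u))]@R;C=-R.T@t;s=(0.112-C[2])/d[:,2];W=(C+s[:,None]*d)[:,:2]
r=cv2.minAreaRect((W*1000).astype(np.float32));print(r,cv2.boxPoints(r))
dep=np.load("pics/top0.npy");i=p.astype(int);z=dep[i[:,1],i[:,0]];X=(np.c_[u,np.ones(len(u))]*z[:,None]-t)@R;print(np.median(X[z>0],0))
E
python3 -m crank '[[[-37.3,-48.8,0],[0,0,0],-0.1],[[-37.3,-48.8,0],[0,0,0],-0.1],[[-37.3,-48.8,0],[0,0,0],-0.1],[[-37.3,-48.8,0],[0,0,0],-0.1],[[-37.3,-48.8,0],[0,0,0],-0.1],[[-37.3,-48.8,0],[0,0,0],-0.1],[[-37.3,-48.8,0],[0,0,0],-0.1]]'
```

```text
((541.4095458984375, -258.4127197265625), (195.0128631591797, 152.91937255859375), 78.20984649658203) [[ 446.63968 -338.2392 ]
 [ 596.3328  -369.48486]
 [ 636.17944 -178.58624]
 [ 486.48627 -147.34058]]
[ 0.54273367 -0.2585306   0.11281364]
t: 0.98
tcp_pos: [0.3458, 0.1215, 0.2473]
tcp_rot: [3.141, 0.0, 2.704]
force: [0.3, -0.5, -0.1]
gripper_width: 0.0396
gripper_force: 0.0
```

```bash
python3 -m crank '[[[-37.2,-48.3,0],[0,0,0],-0.1],[[-37.2,-48.3,0],[0,0,0],-0.1],[[-37.2,-48.3,0],[0,0,0],-0.1],[[-37.2,-48.3,0],[0,0,0],-0.1],[[-37.2,-48.3,0],[0,0,0],-0.1],[[-37.2,-48.3,0],[0,0,0],-0.1],[[0,0,0],[0,0,0.17],-0.1],[[0,0,0],[0,0,0.17],-0.1]]'
python3 -m crank '[[[0,0,0],[0,0,0.17],-0.1],[[0,0,0],[0,0,0.17],-0.1],[[0,0,0],[0,0,0.17],-0.1],[[0,0,0],[0,0,0.17],-0.1],[[0,0,0],[0,0,0.17],-0.1],[[0,0,0],[0,0,0.15],-0.1],[[0,0,0],[0,0,0],-0.1]]'
python3 - <<'E'
from h import *
s=robot.read_state();print(s['joints'],s['tcp_pos'],s['tcp_rot'])
im,d=robot.capture("wrist");cv2.imwrite("pics/w1.png",im)
E
```

```text
t: 1.98
tcp_pos: [0.425, -0.2346, 0.2465]
tcp_rot: [-3.141, -0.002, 2.356]
force: [0.8, 0.7, 0.4]
gripper_width: 0.0396
gripper_force: 0.0
t: 2.85
tcp_pos: [0.4252, -0.2337, 0.2472]
tcp_rot: [-3.141, -0.0, 1.365]
force: [-0.5, 0.1, -0.5]
gripper_width: 0.0395
gripper_force: 0.0
[-5.72617987e-01 -2.17321187e-01  1.52712083e+00 -2.02854394e-05
  1.83262297e+00 -3.66971140e-01] [ 0.42519926 -0.23366724  0.24719106] [-3.14081092e+00 -2.79487767e-04  1.36514413e+00]
```

View pics/w1.png

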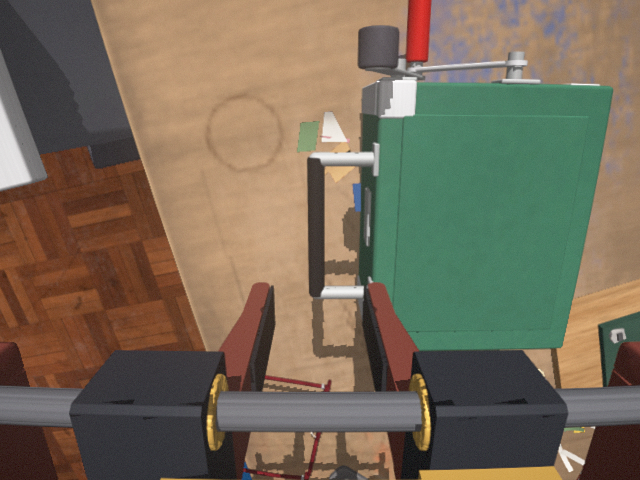

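The wrist view shows the bar upright at column 316, with the arms meeting it at rows 159 and 293. It's parallel to the pads and nearly centred between the fingers.

```bash
python3 - <<'E'
from h import *
c=robot.get_calibration("wrist");K=np.array([[c['fx'],0,c['cx']],[0,c['fy'],c['cy']],[0,0,1.]])
u=cv2.undistortPoints(np.array([[316.,159],[316,293],[316,226]]).reshape(-1,1,2),K,c['D']).reshape(-1,2)
m=c['mount'];d=np.c_[u,np.ones(3)]@m[:3,:3].T;o=m[:3,3]
print(o+((0.2472-0.105-o[2])/d[:,2])[:,None]*d)
E
```

```text
[[ 0.05045581 -0.0012091   0.1422    ]
 [-0.05013743 -0.00141835  0.1422    ]
 [ 0.00279768 -0.00130565  0.1422    ]]
```

```bash
python3 -m crank '[[[0,-1.3,45],[0,0,0],-0.1],[[0,0,45],[0,0,0],-0.1],[[0,0,30],[0,0,0],-0.1],[[0,0,15],[0,0,0],-0.1],[[0,0,0],[0,0,0],-0.1],[[0,0,0],[0,0,0],-1],[[0,0,0],[0,0,0],-1],[[0,0,0],[0,0,0],-1]]'
python3 -m crank '[[[0,0,0],[0,0,0],-1],[[0,0,0],[0,0,0],-1]]'
```

```text
t: 3.9
tcp_pos: [0.4241, -0.2336, 0.1136]
tcp_rot: [3.141, 0.001, 1.364]
force: [-14.2, 2.7, 6.8]
gripper_width: 0.0129
gripper_force: 7.6
t: 4.15
tcp_pos: [0.4234, -0.2335, 0.1136]
tcp_rot: [-3.14, 0.0, 1.364]
force: [-5.8, 0.9, 5.4]
gripper_width: 0.0112
gripper_force: 30.0
```

```bash
python3 - <<'E'
import numpy as np
f=0.0304+np.linspace(0,1.1,17);print(np.diff(np.c_[-np.cos(f),-np.sin(f)]*197.1,axis=0).round(1).tolist())
E
```

```text
[[0.9, -13.5], [1.8, -13.4], [2.7, -13.3], [3.6, -13.1], [4.5, -12.8], [5.4, -12.4], [6.2, -12.0], [7.0, -11.6], [7.8, -11.1], [8.6, -10.5], [9.3, -9.9], [9.9, -9.2], [10.5, -8.5], [11.1, -7.8], [11.6, -7.0], [12.0, -6.2]]
```

```bash
python3 -m crank '[[[0,0.9,-13.5],[0,0,0],-1],[[0,1.8,-13.4],[0,0,0],-1],[[0,2.7,-13.3],[0,0,0],-1],[[0,3.6,-13.1],[0,0,0],-1],[[0,4.5,-12.8],[0,0,0],-1],[[0,5.4,-12.4],[0,0,0],-1],[[0,6.2,-12],[0,0,0],-1],[[0,7,-11.6],[0,0,0],-1]]'
```

```text
t: 5.15
tcp_pos: [0.4535, -0.2397, 0.2163]
tcp_rot: [-3.136, -0.0, 1.363]
force: [-12.1, 0.9, 1.5]
gripper_width: 0.0111
gripper_force: 30.0
```

```bash
python3 -m crank '[[[0,7.8,-11.1],[0,0,0],-1],[[0,8.6,-10.5],[0,0,0],-1],[[0,9.3,-9.9],[0,0,0],-1],[[0,9.9,-9.2],[0,0,0],-1],[[0,10.5,-8.5],[0,0,0],-1],[[0,11.1,-7.8],[0,0,0],-1],[[0,11.6,-7],[0,0,0],-1],[[0,12,-6.2],[0,0,0],-1]]'
python3 -m crank '[[[0,0,0],[0,0,0],-1],[[0,0,0],[0,0,0],-1]]'
```

```text
t: 6.15
tcp_pos: [0.5339, -0.2563, 0.2905]
tcp_rot: [3.139, 0.001, 1.364]
force: [-9.4, 2.1, 10.6]
gripper_width: 0.0112
gripper_force: 30.0
t: 6.4
tcp_pos: [0.5346, -0.2564, 0.2907]
tcp_rot: [3.136, 0.001, 1.364]
force: [-6.7, 1.1, 11.4]
gripper_width: 0.011
gripper_force: 30.0
```

```bash
python3 -m crank '[[[0,-1.7,-3.6],[0,0,0],-1],[[0,2.7,-1.2],[0,0,0],-1],[[0,0,0],[0,0,0],-1]]'
python3 -m crank '[[[0,2.7,-1.2],[0,0,0],-1],[[0,0,0],[0,0,0],-1]]'
python3 -m crank '[[[0,2.7,-1.2],[0,0,0],-1],[[0,0,0],[0,0,0],-1]]'
```

```text
t: 6.78
tcp_pos: [0.5356, -0.2566, 0.2912]
tcp_rot: [3.14, 0.0, 1.364]
force: [-3.4, 1.9, 5.9]
gripper_width: 0.011
gripper_force: 30.0
t: 7.02
tcp_pos: [0.5381, -0.2572, 0.2923]
tcp_rot: [3.141, 0.0, 1.364]
force: [-4.1, 1.5, 7.1]
gripper_width: 0.0111
gripper_force: 30.0
t: 7.28
tcp_pos: [0.5401, -0.2576, 0.2932]
tcp_rot: [-3.14, -0.0, 1.364]
force: [-6.7, 2.7, 6.1]
gripper_width: 0.0114
gripper_force: 30.0
```

```bash
python3 -m crank '[[[0,2.7,-1.2],[0,0,0],-1],[[0,0,0],[0,0,0],-1]]'
python3 -m crank '[[[0,2.7,-1.2],[0,0,0],-1],[[0,0,0],[0,0,0],-1]]'
```

```text
t: 7.52
tcp_pos: [0.5411, -0.2578, 0.2936]
tcp_rot: [-3.135, -0.001, 1.363]
force: [-13.2, 4.3, 5.2]
gripper_width: 0.0112
gripper_force: 30.0
t: 7.78
tcp_pos: [0.542, -0.2581, 0.294]
tcp_rot: [-3.129, -0.002, 1.362]
force: [-20.0, 5.8, 3.1]
gripper_width: 0.0113
gripper_force: 30.0
```

```bash
python3 -m crank '[[[0,0,0],[0,0,0],-1],[[0,0,0],[0,0,0],-1],[[0,0,0],[0,0,0],-1],[[0,0,0],[0,0,0],-1]]'
python3 - <<'E'
from h import *
im,d=robot.capture("scene");cv2.imwrite("pics/s2f.png",im);cv2.imwrite("pics/s2.png",cv2.resize(im[100:350,270:530],None,fx=2.3,fy=2.3))
E
```

```text
t: 8.28
tcp_pos: [0.542, -0.2581, 0.294]
tcp_rot: [-3.13, -0.002, 1.362]
force: [-19.9, 6.3, 3.2]
gripper_width: 0.0109
gripper_force: 30.0
```

View pics/s2.png

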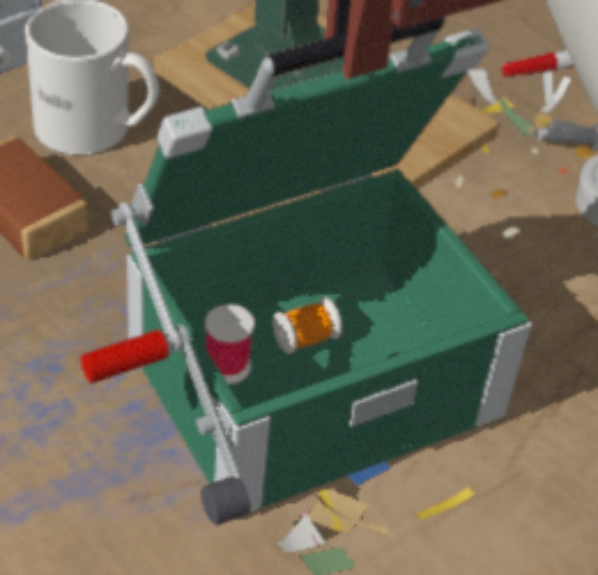

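The stay looks straight: pin at crop (85–168, 345–365), links in line, tail hanging at the front. I'll ease the pull off and open the fingers.

```bash
python3 -m crank '[[[0,-2.3,1],[0,0,0],-1],[[0,-2.3,1],[0,0,0],-1],[[0,0,0],[0,0,0],-1],[[0,0,0],[0,0,0],-1]]'
python3 -m crank '[[[0,0,0],[0,0,0],-0.1],[[0,0,0],[0,0,0],-0.1],[[0,0,0],[0,0,0],-0.1],[[0,0,0],[0,0,0],-0.1],[[0,0,0],[0,0,0],-0.1]]'
python3 - <<'E'
from h import *
im,d=robot.capture("scene");cv2.imwrite("pics/s3f.png",im);a=im[100:350,270:530]
b=cv2.imread("pics/s2f.png")[100:350,270:530]
cv2.imwrite("pics/s3.png",cv2.resize(np.hstack([b[100:240,:150],a[100:240,:150]]),None,fx=2.6,fy=2.6))
im,d=robot.capture("wrist");cv2.imwrite("pics/w3.png",im)
E
```

```text
t: 8.82
tcp_pos: [0.5404, -0.2577, 0.2934]
tcp_rot: [-3.139, -0.0, 1.364]
force: [-8.1, 2.0, 5.8]
gripper_width: 0.0111
gripper_force: 30.0
t: 9.45
tcp_pos: [0.5417, -0.2582, 0.2924]
tcp_rot: [3.142, -0.0, 1.364]
force: [-0.9, -0.1, -0.1]
gripper_width: 0.0397
gripper_force: 0.0
```

View pics/s3.png

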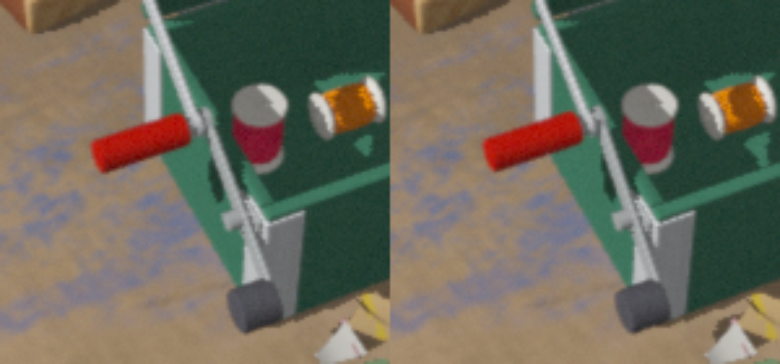

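Force is zero after release, the stay is slightly past straight and the tail is lower. I'll back straight up and let the lid stand.

```bash
python3 -m crank '[[[0,0,-10],[0,0,0],-0.1],[[0,0,-30],[0,0,0],-0.1],[[0,0,-30],[0,0,0],-0.1],[[0,0,0],[0,0,0],-0.1],[[0,0,0],[0,0,0],-0.1],[[0,0,0],[0,0,0],-0.1],[[0,0,0],[0,0,0],-0.1],[[0,0,0],[0,0,0],-0.1]]'
python3 -m crank '[[[0,0,0],[0,0,0],-0.1],[[0,0,0],[0,0,0],-0.1],[[0,0,0],[0,0,0],-0.1],[[0,0,0],[0,0,0],-0.1]]'
python3 - <<'E'
from h import *
im,d=robot.capture("scene");cv2.imwrite("pics/s4f.png",im);t,d=robot.capture("top");cv2.imwrite("pics/t4.png",t)
o=np.zeros((600,800,3),np.uint8)
a=cv2.resize(im[90:290,270:490],None,fx=2.0,fy=2.0);b=cv2.resize(t[180:330,270:460],None,fx=1.9,fy=1.9)
o[:400,:440]=a;o[:285,439:800]=b;cv2.imwrite("pics/c4.png",o[:400])
E
```

```text
t: 10.55
tcp_pos: [0.5415, -0.2581, 0.362]
tcp_rot: [-3.141, -0.0, 1.364]
force: [0.4, -0.1, -0.9]
gripper_width: 0.0398
gripper_force: 0.0
t: 11.05
tcp_pos: [0.5416, -0.2582, 0.3626]
tcp_rot: [3.142, 0.0, 1.364]
force: [-0.7, -0.4, -0.2]
gripper_width: 0.0395
gripper_force: 0.0
```

View pics/c4.png

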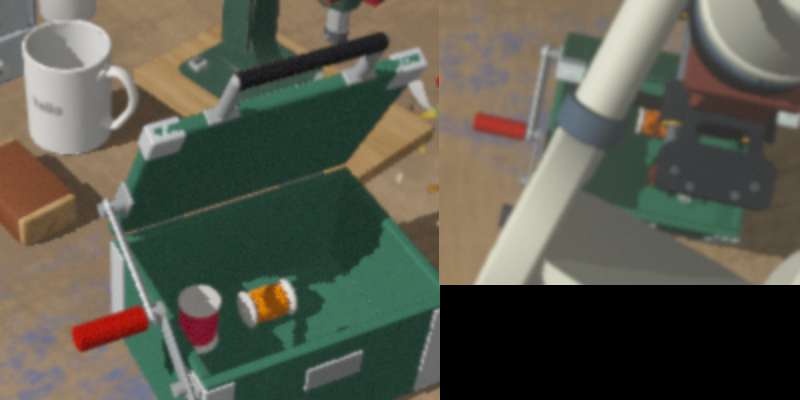

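The lid stands by itself. The pin is at scene (309,259)–(343.5,250) and top (289,244)–(315,248).

```bash
python3 - <<'E'
from h import *
X=tri([(309,259),(343.5,250)],[(289,244.2),(315.3,247.9)]);m=X.mean(0)
print(X.round(4),m,np.linalg.norm(X[1]-X[0]))
x=np.array([.979,-.2045]);y=np.array([.2045,.979]);c=np.array([.5414,-.2584]);print("chest frame rel centre",(m[:2]-c)@x,(m[:2]-c)@y)
s=robot.read_state();d=m-s['tcp_pos'];print(d[:2]@x,d[:2]@y,d[2],s['joints'])
E
```

```text
scene reproj [[0.2, 0.0], [-1.4, -0.3]]
top reproj [[-0.1, -0.1], [0.8, 0.7]]
[[ 0.5556 -0.0907  0.1196]
 [ 0.5486 -0.1395  0.1126]] [ 0.5520589  -0.11507843  0.11613912] 0.04977959180549754
chest frame rel centre -0.018874194890075364 0.14249156660797171
-0.019013788434437254 0.1422057845950947 -0.24640371855229454 [-5.01497454e-01  1.49727836e-01  9.60814434e-01  1.58653541e-05
  2.03103820e+00 -2.94497634e-01]
```

```bash
python3 -m crank '[[[53,-5.5,0],[0,0,0],-1],[[53,-5.5,0],[0,0,0],-1],[[53,-6,0],[0,0,0],-1],[[0,0,54],[0,0,0],-1],[[0,0,54],[0,0,0],-1],[[0,0,54],[0,0,0],-1],[[0,0,0],[0,-0.175,0],-1],[[0,0,0],[0,-0.175,0],-1]]'
python3 -m crank '[[[0,0,0],[0,0,0],-1]]'
python3 - <<'E'
from h import *
s=robot.read_state();from scipy.spatial.transform import Rotation as R
Rt=R.from_euler('xyz',s['tcp_rot']).as_matrix();tip=s['tcp_pos']+Rt@[0,0,.025]
m=np.array([.552,-.115,.118]);d=tip-m;x=np.array([.979,-.2045]);y=np.array([.2045,.979])
print(d[:2]@x,d[:2]@y,d[2],s['joints']);print(Rt.round(3))
im,_=robot.capture("scene");cv2.imwrite("pics/s5.png",cv2.resize(im[60:310,200:500],None,fx=2.4,fy=2.4))
E
```

```text
t: 12.15
tcp_pos: [0.5572, -0.0999, 0.2004]
tcp_rot: [3.141, 0.356, 1.362]
force: [-0.4, -0.2, -0.7]
gripper_width: 0.0007
gripper_force: 0.0
t: 12.28
tcp_pos: [0.5577, -0.0966, 0.1992]
tcp_rot: [-3.139, 0.35, 1.369]
force: [0.4, 0.6, -0.3]
gripper_width: 0.0006
gripper_force: 0.0
0.0018406670120840424 0.010586901893712567 0.057669822742599325 [-0.03784302  0.03686558  1.40743786 -0.34999523  1.74833383  0.11074091]
[[ 0.188  0.98  -0.071]
 [ 0.92  -0.201 -0.335]
 [-0.343 -0.003 -0.94 ]]
```

View pics/s5.png

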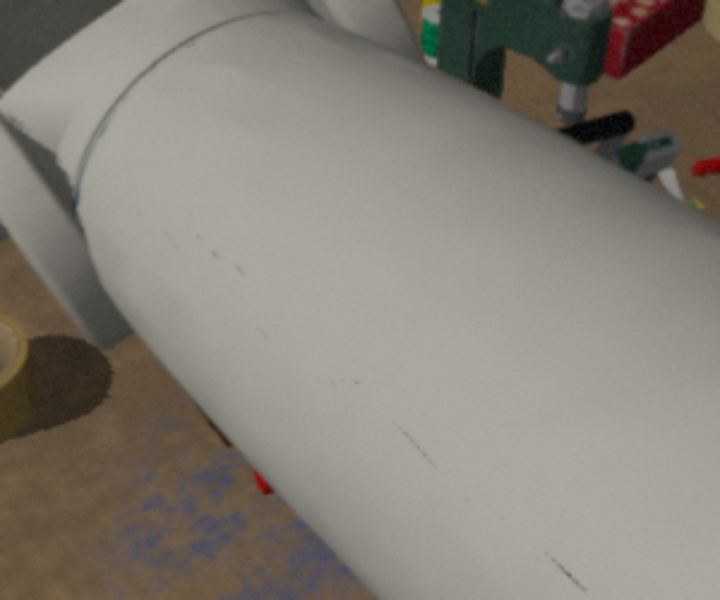

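The arm blocks the stay in this view, but the bar end at (600,128) still stands. By forward kinematics the tips are centred over the outer half of the pin, about 45 mm above it.

```bash
python3 -m crank '[[[6.9,0,18.8],[0,0,0],-1],[[5.2,0,14.1],[0,0,0],-1],[[0,0,0],[0,0,0],-1]]'
python3 -m crank '[[[3.4,2,9.4],[0,0,0],-1],[[3.4,3,9.4],[0,0,0],-1]]'
python3 -m crank '[[[3.4,4,9.4],[0,0,0],-1]]'
python3 -m crank '[[[3.4,4,9.4],[0,0,0],-1]]'
```

```text
t: 12.7
tcp_pos: [0.5564, -0.0998, 0.1629]
tcp_rot: [-3.137, 0.35, 1.364]
force: [-0.4, 0.5, 0.6]
gripper_width: 0.0007
gripper_force: 0.0
t: 12.95
tcp_pos: [0.5642, -0.1007, 0.1468]
tcp_rot: [3.136, 0.35, 1.362]
force: [0.9, -0.1, 0.8]
gripper_width: 0.0004
gripper_force: 0.2
t: 13.08
tcp_pos: [0.5669, -0.101, 0.1353]
tcp_rot: [3.141, 0.35, 1.364]
force: [1.3, -0.3, 2.0]
gripper_width: 0.0003
gripper_force: 1.1
t: 13.2
tcp_pos: [0.5705, -0.1018, 0.125]
tcp_rot: [-3.141, 0.35, 1.364]
force: [-1.0, 0.3, 4.1]
gripper_width: 0.0006
gripper_force: 1.7
```

```bash
python3 -m crank '[[[3.4,4,9.4],[0,0,0],-1]]'
python3 -m crank '[[[0,0,0],[0,0,0],-1],[[0,0,0],[0,0,0],-1]]'
python3 - <<'E'
from h import *
im,_=robot.capture("scene");cv2.imwrite("pics/s6.png",im);t,_=robot.capture("top");cv2.imwrite("pics/t6.png",t)
w,_=robot.capture("wrist")
o=np.hstack([cv2.resize(im[60:310,200:500],(400,333)),cv2.resize(w,(400,333))]);cv2.imwrite("pics/c6.png",o)
E
```

```text
t: 13.32
tcp_pos: [0.5742, -0.1026, 0.1147]
tcp_rot: [-3.14, 0.35, 1.364]
force: [0.6, -0.4, 1.3]
gripper_width: 0.0002
gripper_force: 0.6
t: 13.58
tcp_pos: [0.574, -0.1025, 0.115]
tcp_rot: [-3.14, 0.35, 1.364]
force: [-0.1, 0.3, 0.3]
gripper_width: 0.0004
gripper_force: 0.0
```

View pics/c6.png

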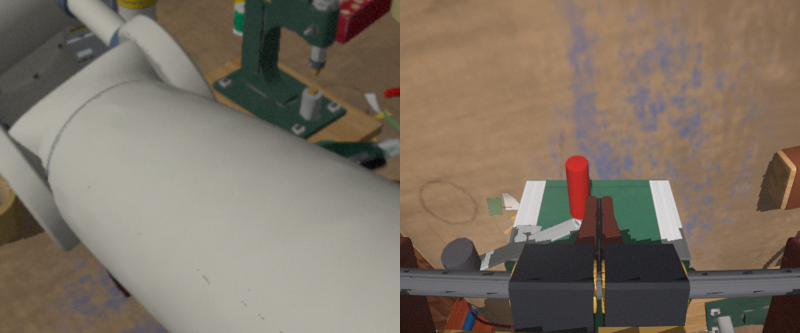

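The stay has broken: the bar end dropped from crop row 128 to about row 150 and the pin has left the tips. I'll retreat up and outward and wait.

```bash
python3 -m crank '[[[0,0,-40],[0,0,0],-1],[[0,0,-50],[0,0,0],-1],[[0,0,-50],[0,0,0],-1],[[50,0,-17],[0,0,0],-1],[[50,0,-17],[0,0,0],-1],[[50,0,-17],[0,0,0],-1],[[0,-50,0],[0,0,0],-1],[[0,-50,0],[0,0,0],-1]]'
python3 -m crank '[[[0,-50,0],[0,0,0],-1],[[0,-50,0],[0,0,0],-1],[[0,0,0],[0,0,0],-1],[[0,0,0],[0,0,0],-1],[[0,0,0],[0,0,0],-1],[[0,0,0],[0,0,0],-1],[[0,0,0],[0,0,0],-1],[[0,0,0],[0,0,0],-1]]'
python3 -m crank '[[[0,0,0],[0,0,0],-1],[[0,0,0],[0,0,0],-1],[[0,0,0],[0,0,0],-1],[[0,0,0],[0,0,0],-1],[[0,0,0],[0,0,0],-1],[[0,0,0],[0,0,0],-1],[[0,0,0],[0,0,0],-1],[[0,0,0],[0,0,0],-1]]'
python3 - <<'E'
from h import *
im,_=robot.capture("scene");t,_=robot.capture("top")
im0=cv2.imread("pics/scene0.png")
o=np.hstack([cv2.resize(im[140:340,280:530],(400,320)),cv2.resize(im0[140:340,280:530],(400,320))]);cv2.imwrite("pics/c7.png",o)
a=(slice(180,330),slice(400,510));print(np.abs(im[a].astype(int)-im0[a]).mean())
E
```

```text
t: 14.72
tcp_pos: [0.5181, 0.121, 0.2418]
tcp_rot: [-3.139, 0.352, 1.366]
force: [1.3, 0.1, 1.3]
gripper_width: 0.0002
gripper_force: 0.0
t: 15.72
tcp_pos: [0.4211, 0.1404, 0.2433]
tcp_rot: [-3.141, 0.35, 1.364]
force: [0.4, -0.1, -0.3]
gripper_width: 0.0006
gripper_force: 0.0
t: 16.73
tcp_pos: [0.421, 0.1405, 0.2435]
tcp_rot: [3.142, 0.35, 1.364]
force: [0.9, -0.2, -0.1]
gripper_width: 0.0006
gripper_force: 0.0
20.2870101010101
```

View pics/c7.png

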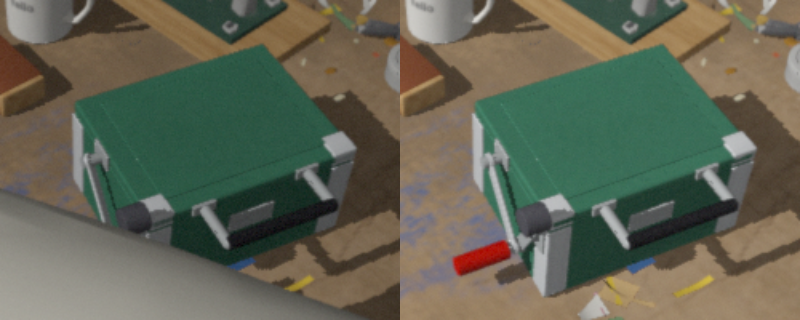

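The lid looks the same as at the start: bar at (230,240)–(337,205) in both crops. It's closed, and the arm is clear.

```bash
python3 -m crank '[[[0,0,0],[0,0,0],-1],[[0,0,0],[0,0,0],-1],[[0,0,0],[0,0,0],-1],[[0,0,0],[0,0,0],-1],[[0,0,0],[0,0,0],-1],[[0,0,0],[0,0,0],-1],[[0,0,0],[0,0,0],-1],[[0,0,0],[0,0,0],-1]]' && python3 -c "
from rig import robot;print(robot.finish_job())"
```

```text
t: 17.82
tcp_pos: [0.4209, 0.1405, 0.2435]
tcp_rot: [-3.142, 0.35, 1.364]
force: [-0.1, 0.3, -1.5]
gripper_width: 0.0001
gripper_force: 0.0
the job is handed in; nothing more can be done
None
```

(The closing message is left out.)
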